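Charge the microscope plate's air pump until its indicator pin is out

ROBOT

A 7-joint arm with a two-finger parallel gripper is mounted at the origin on the work surface. World frame = base frame: x ahead of the robot, y to its left, z up, the work surface at z = 0. Lengths are in mm, angles in rad, forces in N, time in s.
With the tool pointing down it reaches from about 400 to 875 mm from the base axis. Payload 4.4 kg.
Tool frame: the origin (TCP) lies midway between the tips of the shut fingers; the grasp point (between the pads) lies 19 mm behind it; x points along the fingers, y is the direction in which the jaws open and shut, and the axes are right-handed (so a half turn about x gives the same grasp; the last joint's range is limited). The gripper opens to 85 mm and grips with 20 to 120 N. Pads are 22 mm wide; open, the fingers measure 114 mm over their backs; the gripper's body (76 mm by 85 mm) begins 54 mm behind the grasp point. The pads swing forward as they close: fully open they stand 13 mm farther back than shut.
Start: joints at [-1.26, 0.628, 0.038, 1.517, -0.027, 0.996, -0.02], TCP at [239.143, 604.424, 231.313] pointing down, gripper open.
Joint ranges: [-3.06, 3.06], [-0.37, 2.12], [-1.25, 1.32], [0.18, 2.47], [-1.1, 4.24], [0.23, 1.98], [-2.94, 2.94]. Speed limits (rad/s): [2.57, 2.57, 3.14, 3.14, 3.14, 3.14, 3.14].

INTERFACE

Orientations are given as [roll, pitch, yaw] about the fixed x, y, z axes, in that order (R = Rz(yaw) Ry(pitch) Rx(roll)).
In Python, from cell import ctrl gives the robot as it stands.
- The arm moves only by the tool arm_command, never from a script. Its argument "series" is a list of rows, each a list of 7 numbers: the opening, from 0 (shut) to 1 (fully open), then the shift along the world's x, y, z in cm, then the turn, a rotation vector about the world's x, y, z in degrees. In form: [[claw, x, y, z, rx, ry, rz], ...]. A call has 1 to 20 rows; each row shifts and turns the commanded pose from where the row before left it; what a row does not reach is not made up. A row lasts 1/12 s, in which the tool goes at most 41.7 mm and 7.16 degrees, less where a joint would pass 70% of its speed; a pose out of reach is approached as far as the arm can. A call with a gripper value outside its range is refused whole. The fingers move at their own pace and stop on an object; the grip force is fixed at half the most. Time passes only in rows, so rows that do not move let the fingers close. It gives the time, the measured TCP pose, the force and the opening at its end, in the units of the state.
- ctrl.read_state(): the state, without advancing time (a new reading comes with each control period).
- ctrl.get_image(name): name is "scene" or "top" or "wrist"; returns the picture (480x640x3 uint8, blue, green, red); there is no depth.
- ctrl.calibration(name): a dict with "fovy" (degrees; the focal length in pixels is half the picture's height over the tangent of half this angle, whatever the lens; pixels are square), "cx", "cy" (the principal point, pixels), "k1" (the pictures are not rectified: a ray, as slopes to the right and down, at radius r is drawn at 1 + k1 r^2 times it, then the intrinsics apply), "cam_to_world" (4x4, takes a point from camera to world coordinates); the wrist camera has in their place "T_tool_cam" (4x4, takes a point from camera to tool coordinates, whose origin is the TCP and whose axes are the tool frame's). Camera axes: x right, y up, looking along -z (the intrinsics and any distortion apply to the point x, -y, -z); pixel columns grow to the right and rows downward; lengths in mm; the calibration is good to about 2 mm. A picture is of the moment at which its call begins: read the wrist's pose just before it. calibration takes no time and is no camera call.
- ctrl.finish_job(): hands the job in, once; it reports no verdict.
Trained networks look in the newest picture that a camera, given by its name, has taken for a name from the list of things; names that differ only in an ending like _2 or _b are one class to them, and where a whole thing is asked for, a point or a joint stands for the part that bears it (a point fixed in the world has none). Each returns a list of dicts, best first, with "conf" (0 to 1); they miss things now and then, are a little off and sometimes report something else, mostly with a low value. They report only what shows in the picture. A call takes as long as a camera call. They do not tell look-alikes from the thing itself.
- ctrl.spot_in(label, camera): "centre" ([x, y, z] in mm, in world coordinates, good to about 4 mm: the middle of the surface that is visible of it).
The state is a dict: "clock": time; "qpos": joint angles; "qd": joint speeds; "tau": joint torques, N m; "eef_pos": TCP position; "tool_rot": TCP orientation; "force": force on the tool from outside, world axes, zero at the start; "torque": the same for the moment, N m; "width": finger opening in mm.
Only numpy, scipy, OpenCV 4.12 (cv2) and the standard library are available. Lean on these libraries where they do the work, as an engineer would, in place of code of your own. Each camera call takes 0.05 s, during which the arm holds its last target.

TASK

Two hand air pumps feed the anti-vibration plates of the microscopes; on one the brass indicator pin beside the plunger already stands out, on the other it is still down. Press the black plunger cap of the pump whose pin is down with your fingertips, in full strokes down to the stop and letting it spring back up in between, again and again until its pin has popped fully out like the neighbour's, then leave the cap up and move clear. Never touch or pull that pin, do not press the other pump's plunger, and do not push about or pick up the small things standing beside the pumps.

Things in the scene. Friction and masses are not known exactly. Their poses are not given: they have to be found in the camera images.
- pump_low: the pump to be worked, fixed: dark base plate 100 x 150 x 10 mm, upright white barrel with a collar (62 mm wide, top 83 mm up), beside it a white valve block (50 x 48 mm, top 55 mm up) with the indicator pin in a 29 mm bush (top 63 mm up). Origin: on the bench under the plunger's axis; z up; the pin stands 60 mm from that axis towards the body's +y. Yaw varies
- cap_low (a point): centre of the flat top of that pump's plunger cap; the cap is black, round, 48 mm wide and 16 mm thick, its top 128 mm above the bench when up; this point goes down with the cap
- plunger_low (a joint): travel of that plunger in m, straight down: 0 up, 0.026 at its bottom stop. A spring returns it; pressing takes 5 N at the top, about 14 N near the bottom. Three to five full strokes bring the pin out, as it starts at different heights. Strokes under 15 mm may gain nothing, the last must come within 4 mm of the stop; more strokes after that do no harm
- pin_low (a joint): how far that pump's indicator pin stands out beyond its lowest position, in m: 0 down (top 2 mm above its bush), 0.030 fully out. Brass, upright, 18 mm wide. Each full stroke lifts it about 0.002; it keeps its height between strokes, and from about 0.009 it pops out at once near the bottom of the last stroke. It starts at 0 to 0.005
- pintop_low (a point): centre of the top of that pin: 65 mm above the bench when down, 95 mm when fully out
- pump_full: the other pump, of the same make, sizes and axes, fixed to the bench; its pin already stands fully out
- plunger_full (a joint): travel of the other pump's plunger in m, 0 up, 0.026 down; its cap top is 128 mm above the bench over the body's origin
- pintop_full (a point): centre of the top of the other pump's pin, 95 mm above the bench; it does not move
- sample_jar: bystander, loose: sample jar, white cap, round, 42 mm wide, 62 mm tall. Origin at the centre of its underside
- oil_bottle: bystander, loose: small amber bottle, 32 mm wide, 70 mm tall. Origin at the centre of its underside
- eyepiece: bystander, loose: spare black eyepiece standing on end, 38 mm wide, 52 mm tall. Origin at the centre of its underside
- dish: bystander, loose: shallow glass dish, 60 mm wide, 14 mm tall. Origin at the centre of its underside
There are look-alikes about, which are no part of the job. What is shaped like the pump_full but purple is not meant.

How it is judged:
By the outcome, as a careful person would: the job done as asked, in the order asked, and still so for the second after the job is handed in, with the robot touching nothing.
It also fails if it takes over 51 s, if anything falls off the work surface, if the arm or the gripper's body presses on something with over 40 N, if the wrist force passes 120 N, or if a joint passes its speed limit or range.

## Working session

There is one attempt and no reset: what is moved stays moved. The work goes in short steps, Python scripts to look and compute and a tool call to move; the robot and the scene stay as the last step left them, time stands still between calls to the robot, and variables do not carry over. Pictures are saved under pics/ and viewed, and the job is handed in when it is done.

Besides the shell and the picture viewer there is one more tool, called as name([rows], argument=value, ...), one row to a line, values as JSON. arm_command: Moves the arm, as the interface text tells. Its arguments: {"type":"object","properties":{"series":{"type":"array"}},"required":["series"]}

```bash
mkdir -p pics; ls; python3 - <<'E'
from cell import ctrl
import cv2
s=ctrl.read_state();print(s)
for n in("scene","top","wrist"):
    cv2.imwrite(f"pics/{n}0.png",ctrl.get_image(n))
    c=ctrl.calibration(n);print(n,c)
for n in("scene","top"):
    for l in("cap_low","pin_low","pintop_low","pump_low","pump_full","plunger_full","sample_jar","oil_bottle","eyepiece","dish"):
        try: print(n,l,[( [round(v) for v in d["centre"]],round(d["conf"],2)) for d in ctrl.spot_in(l,n)])
        except Exception as e: print(n,l,e)
print(ctrl.read_state()["clock"])
E
```

```text
pics
{'clock': 0.0, 'qpos': array([-1.25981176,  0.62934362,  0.03842801,  1.51834017, -0.02703644,
        0.99630784, -0.01998793]), 'qd': array([-5.82700435e-04,  2.68583338e-04, -2.15260900e-03, -3.78551851e-05,
       -1.62919935e-04,  1.50148412e-03,  1.41131019e-04]), 'tau': array([-7.91095208e-04, -5.63406622e+01,  1.22577868e+00, -1.93439770e+01,
        1.09732113e-02,  1.05170891e-02, -5.38415904e-06]), 'eef_pos': array([238.88537545, 603.85165659, 230.39934822]), 'tool_rot': array([-1.57852718,  1.56891428, -1.95530759]), 'force': array([0.48827293, 0.03930096, 0.16013971]), 'torque': array([0.0066248 , 0.02706668, 0.03746562]), 'width': 85.47771821715278}
scene {'fovy': 51.28511161158232, 'cx': 317.12516355431103, 'cy': 246.75646537735028, 'k1': -0.00472825863301817, 'cam_to_world': array([[-7.02322459e-02, -5.99707028e-01,  7.97131678e-01,
         1.38181071e+03],
       [ 9.97245041e-01, -2.30893919e-02,  7.04926049e-02,
         1.67430977e+01],
       [-2.38696249e-02,  7.99886467e-01,  5.99676480e-01,
         7.64112167e+02],
       [ 0.00000000e+00,  0.00000000e+
[... 1339 characters left out ...]
ene sample_jar [([622, 128, 39], 0.73)]
scene oil_bottle [([502, -113, 37], 0.89)]
scene eyepiece [([461, -18, 41], 0.82)]
scene dish [([636, 4, 11], 0.73)]
top cap_low [([524, 180, 127], 0.82)]
top pin_low []
top pintop_low [([559, -158, 12], 0.51), ([637, 6, 14], 0.3)]
top pump_low [([531, 186, 14], 0.89), ([488, -114, 50], 0.2)]
top pump_full [([326, -200, 12], 0.97), ([555, -156, 14], 0.71), ([278, -428, 11], 0.62)]
top plunger_full [([263, -452, 132], 0.84), ([556, -177, 128], 0.74), ([312, -222, 131], 0.72)]
top sample_jar [([603, 130, 61], 0.79), ([559, -159, 13], 0.55)]
top oil_bottle [([486, -112, 49], 0.64)]
top eyepiece [([452, -18, 52], 0.71)]
top dish [([636, 7, 14], 0.56)]
1.15
```

View pics/scene0.png

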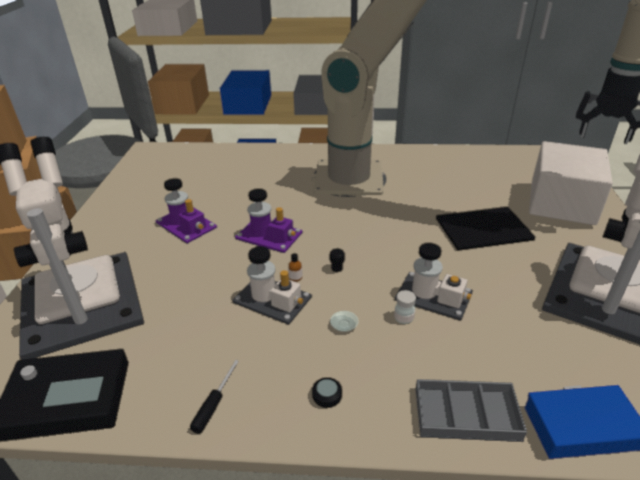

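View pics/top0.png

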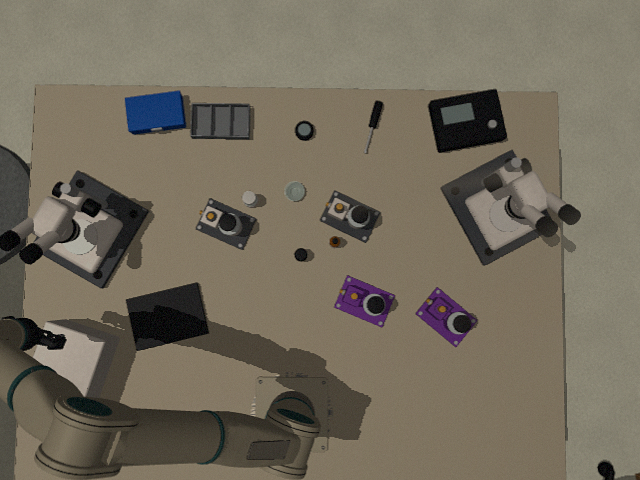

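View pics/wrist0.png

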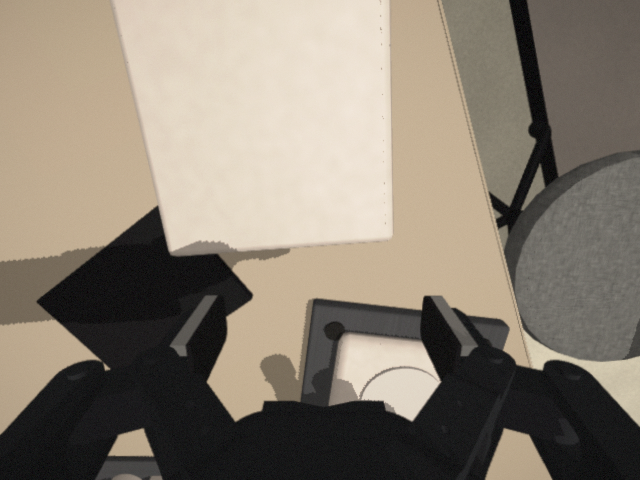

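```bash
cat > h.py <<'E'
import numpy as np,cv2
from cell import ctrl
def plane(cam,u,v,z,T=None):
    c=ctrl.calibration(cam);f=240/np.tan(np.radians(c["fovy"])/2)
    K=np.array([[f,0,c["cx"]],[0,f,c["cy"]],[0,0,1]])
    p=cv2.undistortPoints(np.array([[[u,v]]],float),K,np.array([c["k1"],0,0,0]))[0,0]
    M=c["cam_to_world"] if T is None else T@c["T_tool_cam"]
    d=M[:3,:3]@np.array([p[0],-p[1],-1]);o=M[:3,3]
    return o+d*(z-o[2])/d[2]
E
python3 - <<'E'
import cv2,numpy as np
a=cv2.imread("pics/scene0.png");b=cv2.imread("pics/top0.png")
f=lambda i,x,y,w,h,s:cv2.resize(i[y:y+h,x:x+w],None,fx=s,fy=s,interpolation=cv2.INTER_CUBIC)
A=f(a,390,235,90,90,4);B=f(a,225,235,90,90,4)
C=f(b,190,180,80,80,4.5);D=f(b,310,180,80,80,4.5)
cv2.imwrite("pics/crop1.png",cv2.resize(np.vstack([np.hstack([A,B]),np.hstack([C,D])]),(600,600)))
E
```

```text
(no output)
```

View pics/crop1.png

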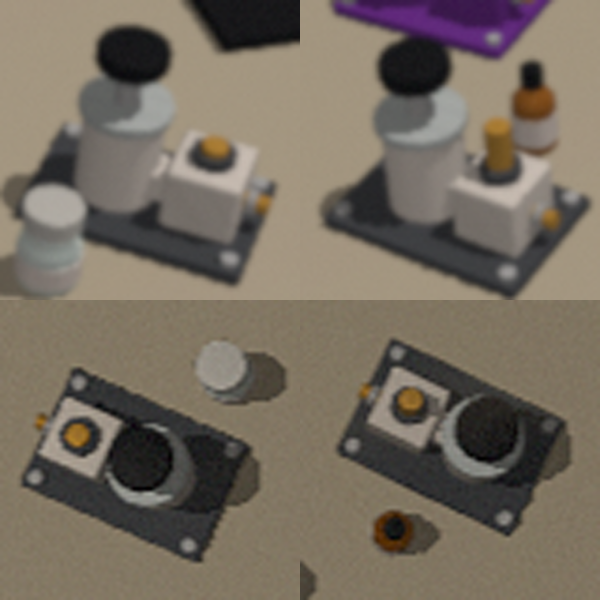

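```bash
python3 - <<'E'
from h import *
print(plane("top",228.1,222.7,128),plane("scene",430.3,248,128),"pin",plane("top",210.8,216,65),plane("scene",390+215/3.333,235+145/3.333,65))
import scipy.spatial.transform as t
print(t.Rotation.from_euler("xyz",ctrl.read_state()["tool_rot"]).as_matrix().round(3))
E
```

```text
[526.75049013 173.24169988 128.        ] [531.44639108 179.53660787 128.        ] pin [552.30555311 230.970664    65.        ] [553.64213666 234.97497728  65.        ]
[[-0.     0.368  0.93 ]
 [-0.     0.93  -0.368]
 [-1.    -0.    -0.   ]]
```

Candidates for the pump to work:
- Dark base at scene (430,250), top (228,223): pin down.
- Dark base at scene (260,255), top (360,215): pin out.
- Purple pumps at scene (258,200) and (173,188): not meant.

The crop confirms the first one. Its brass pin is flush with the bush, and the cap is at about (529,177), 61 mm from the pin as it should be.

arm_command([
  [0,0.9,-2.7,0,0,0,0],
  [0,0.9,-2.7,0,0,0,-3],
  [0,0.9,-2.7,0,0,0,-6],
  [0,0.9,-2.7,0,0,0,-6],
  [0,0.9,-2.7,0,0,0,-6],
  [0,0.9,-2.7,0,0,0,-6],
  [0,0.9,-2.7,0,0,0,-6],
  [0,0.9,-2.7,0,0,0,-6],
  [0,0.9,-2.7,0,0,0,-6],
  [0,1.0,-3.0,0,0,0,-6],
  [0,2.2,-1.7,0,0,0,-6],
  [0,2.2,-1.7,0,0,0,-6],
  [0,2.2,-1.7,0,0,0,-6],
  [0,2.2,-1.7,0,0,0,-6],
  [0,2.2,-1.7,0,0,0,-6],
  [0,2.2,-1.7,0,0,0,-6],
  [0,2.2,-1.7,0,0,0,-3],
  [0,2.2,-1.7,0,0,0,0],
  [0,2.2,-1.7,0,0,0,0],
  [0,0,0,0,0,0,0],
])

```text
clock: 2.82
eef_pos: [533.0, 173.3, 232.0]
tool_rot: [1.46, 1.565, -0.495]
force: [0.8, -0.6, 0.3]
width: 0.0
```

```bash
python3 - <<'E'
from h import *
from scipy.spatial.transform import Rotation as R
s=ctrl.read_state();im=ctrl.get_image("wrist");cv2.imwrite("pics/w1.png",im)
print(s["eef_pos"],s["tool_rot"],s["qpos"],s["width"],s["clock"])
for l in("cap_low","pintop_low","sample_jar"):print(l,ctrl.spot_in(l,"wrist"))
T=np.eye(4);T[:3,:3]=R.from_euler("xyz",s["tool_rot"]).as_matrix();T[:3,3]=s["eef_pos"];np.save("T1.npy",T)
E
```

```text
[532.9604544  173.32452189 231.96849891] [ 1.45966697  1.56453112 -0.49460574] [-0.68476354  0.53740978  0.48681292  1.78425844 -0.30728906  0.89142211
 -0.44580351] 0.04192668078425589 2.8167
cap_low [{'centre': [534.0, 182.2, 130.8], 'conf': 0.92}]
pintop_low [{'centre': [555.0, 237.9, 64.6], 'conf': 0.85}]
sample_jar [{'centre': [608.9, 139.6, 61.9], 'conf': 0.82}]
```

View pics/w1.png

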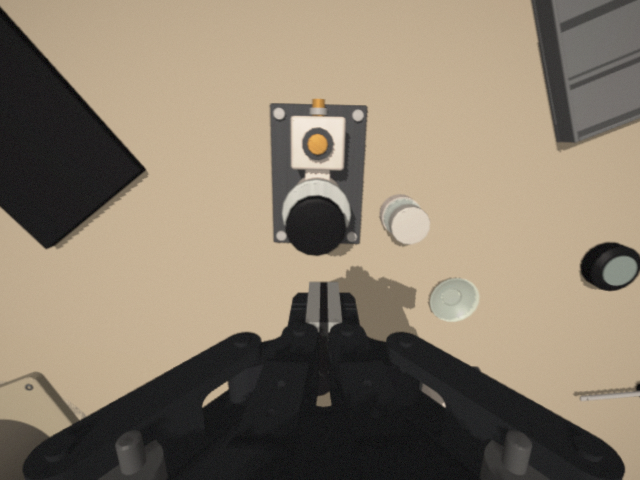

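```bash
python3 - <<'E'
from h import *
T=np.load("T1.npy")
print(plane("wrist",317,226,128,T),plane("wrist",318,144,65,T))
E
```

```text
[532.01015458 182.19127923 128.        ] [554.35489458 235.68741727  65.        ]
```

The wrist view shows the black cap at (317,226), which puts its top at about (531,180). The pin is still down at (318,144), and the jar at (409,222) is clear of the fingers. Now I'll centre over the cap and approach.

arm_command([
  [0,-0.2,0.7,-1.5,0,0,0],
  [0,0,0,-2,0,0,0],
  [0,0,0,-2,0,0,0],
  [0,0,0,-2,0,0,0],
  [0,0,0,-1.5,0,0,0],
  [0,0,0,-0.5,0,0,0],
  [0,0,0,0,0,0,0],
  [0,0,0,0,0,0,0],
])

```text
clock: 3.68
eef_pos: [526.0, 186.2, 136.8]
tool_rot: [2.988, 1.57, 1.041]
force: [0.2, 0.6, -0.2]
width: 0.1
```

arm_command([
  [0,0,0,-0.5,0,0,0],
  [0,0,0,-0.5,0,0,0],
  [0,0,0,-0.5,0,0,0],
  [0,0,0,-0.5,0,0,0],
  [0,0,0,-0.5,0,0,0],
  [0,0,0,0,0,0,0],
  [0,0,0,0,0,0,0],
])

```text
clock: 4.27
eef_pos: [527.1, 186.0, 112.3]
tool_rot: [2.582, 1.568, 0.634]
force: [-1.1, 0.0, 7.8]
width: 0.1
```

arm_command([
  [0,0,0,-0.4,0,0,0],
  [0,0,0,-0.4,0,0,0],
  [0,0,0,-0.3,0,0,0],
  [0,0,0,0,0,0,0],
  [0,0,0,0,0,0,0],
  [0,0,0,0,0,0,0],
])

```text
clock: 4.77
eef_pos: [527.1, 186.0, 102.1]
tool_rot: [2.653, 1.568, 0.705]
force: [-2.1, -0.5, 12.7]
width: -0.1
```

arm_command([
  [0,0,0,-0.2,0,0,0],
  [0,0,0,0,0,0,0],
  [0,0,0,0,0,0,0],
])

```text
clock: 5.02
eef_pos: [527.2, 186.0, 101.9]
tool_rot: [2.832, 1.567, 0.884]
force: [-7.0, -0.7, 28.5]
width: -0.0
```

The bottom stop is at z≈102. I'll raise, re-centre and repeat.

arm_command([
  [0,0,0,0.6,0,0,0],
  [0,0,0,0.8,0,0,0],
  [0,0,0,0.8,0,0,0],
  [0,0,0,0.8,0,0,0],
  [0,0,0,0.6,0,0,0],
  [0,0.4,-0.6,0,0,0,0],
  [0,0,0,0,0,0,0],
  [0,0,0,0,0,0,0],
])

```text
clock: 5.68
eef_pos: [530.1, 178.5, 133.8]
tool_rot: [-0.403, 1.57, -2.352]
force: [0.4, -0.2, -0.0]
width: 0.4
```

arm_command([
  [0,0,0,-0.7,0,0,0],
  [0,0,0,-0.6,0,0,0],
  [0,0,0,-0.6,0,0,0],
  [0,0,0,-0.6,0,0,0],
  [0,0,0,-0.6,0,0,0],
  [0,0,0,-0.4,0,0,0],
  [0,0,0,0,0,0,0],
  [0,0,0,0,0,0,0],
  [0,0,0,0,0,0,0],
])

```text
clock: 6.43
eef_pos: [530.7, 179.2, 101.9]
tool_rot: [2.857, 1.569, 0.909]
force: [-6.4, -1.9, 29.2]
width: 0.1
```

Stroke 2 reached the stop. Next are strokes 3 and 4.

arm_command([
  [0,0,0,0.7,0,0,0],
  [0,0,0,0.8,0,0,0],
  [0,0,0,0.8,0,0,0],
  [0,0,0,0.8,0,0,0],
  [0,0,0,0.4,0,0,0],
  [0,0,0,0,0,0,0],
  [0,0,0,0,0,0,0],
  [0,0,0,0,0,0,0],
  [0,0,0,-0.7,0,0,0],
  [0,0,0,-0.6,0,0,0],
  [0,0,0,-0.6,0,0,0],
  [0,0,0,-0.6,0,0,0],
  [0,0,0,-0.6,0,0,0],
  [0,0,0,-0.4,0,0,0],
  [0,0,0,0,0,0,0],
  [0,0,0,0,0,0,0],
  [0,0,0,0,0,0,0],
])

```text
clock: 7.85
eef_pos: [530.6, 179.6, 101.9]
tool_rot: [3.07, 1.568, 1.122]
force: [-6.6, -1.2, 29.7]
width: -0.3
```

arm_command([
  [0,0,0,0.7,0,0,0],
  [0,0,0,0.8,0,0,0],
  [0,0,0,0.8,0,0,0],
  [0,0,0,0.8,0,0,0],
  [0,0,0,0.4,0,0,0],
  [0,0,0,0,0,0,0],
  [0,0,0,0,0,0,0],
  [0,0,0,0,0,0,0],
  [0,0,0,-0.7,0,0,0],
  [0,0,0,-0.6,0,0,0],
  [0,0,0,-0.6,0,0,0],
  [0,0,0,-0.6,0,0,0],
  [0,0,0,-0.6,0,0,0],
  [0,0,0,-0.4,0,0,0],
  [0,0,0,0,0,0,0],
  [0,0,0,0,0,0,0],
  [0,0,0,0,0,0,0],
])

```text
clock: 9.27
eef_pos: [530.6, 179.5, 101.9]
tool_rot: [3.034, 1.568, 1.086]
force: [-6.1, -0.6, 29.3]
width: -0.0
```

```bash
python3 - <<'E'
from h import *
im=ctrl.get_image("scene");w=ctrl.get_image("wrist")
a=cv2.resize(im[220:320,370:490],(480,400),interpolation=cv2.INTER_CUBIC)
cv2.imwrite("pics/c2.png",np.hstack([a,cv2.resize(w,(320,400))]))
print(ctrl.read_state()["clock"])
E
```

```text
9.3667
```

View pics/c2.png

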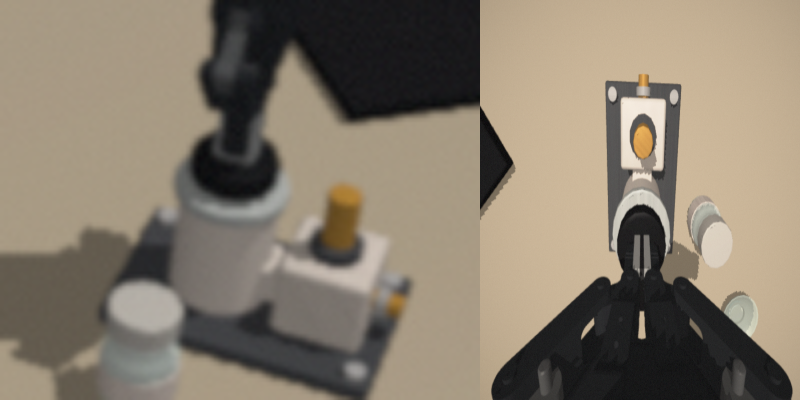

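With the cap down, the pin at crop (345,215) now stands tall. I'll rise clear and verify.

arm_command([
  [0,0,0,0.7,0,0,0],
  [0,0,0,0.8,0,0,0],
  [0,0,0,0.8,0,0,0],
  [0,0,0,0.8,0,0,0],
  [0,0,0,2,0,0,0],
  [0,0,0,3,0,0,0],
  [0,0,0,3,0,0,0],
  [0,0,0,3,0,0,0],
  [0,-1,0,2,0,0,0],
  [0,-2,0,0,0,0,0],
  [0,-2,0,0,0,0,0],
  [0,-2,0,0,0,0,0],
  [0,-1,0,0,0,0,0],
  [0,0,0,0,0,0,0],
  [0,0,0,0,0,0,0],
  [0,0,0,0,0,0,0],
])

```text
clock: 10.7
eef_pos: [451.4, 179.5, 260.2]
tool_rot: [1.736, 1.569, -0.212]
force: [0.7, 0.1, -0.1]
width: -0.2
```

```bash
python3 - <<'E'
from h import *
im=ctrl.get_image("scene");s=ctrl.read_state()
a=cv2.resize(im[200:340,220:500],(800,400),interpolation=cv2.INTER_CUBIC)
cv2.imwrite("pics/c3.png",a)
print(s["clock"],s["eef_pos"],s["force"])
for l in("cap_low","pintop_low","sample_jar","oil_bottle","eyepiece","dish"):print(l,[(np.round(d["centre"]),d["conf"]) for d in ctrl.spot_in(l,"scene")])
E
```

```text
10.75 [451.45067981 179.37650147 260.198528  ] [ 0.0824059   0.22666823 -0.78021364]
cap_low [(array([544., 178., 131.]), 0.83), (array([ 562., -176.,  127.]), 0.25)]
pintop_low [(array([556., 235.,  83.]), 0.71), (array([626., 128.,  38.]), 0.59)]
sample_jar [(array([624., 130.,  41.]), 0.88)]
oil_bottle [(array([ 499., -111.,   38.]), 0.57)]
eyepiece [(array([461., -16.,  45.]), 0.55)]
dish [(array([636.,   2.,   8.]), 0.67)]
```

View pics/c3.png

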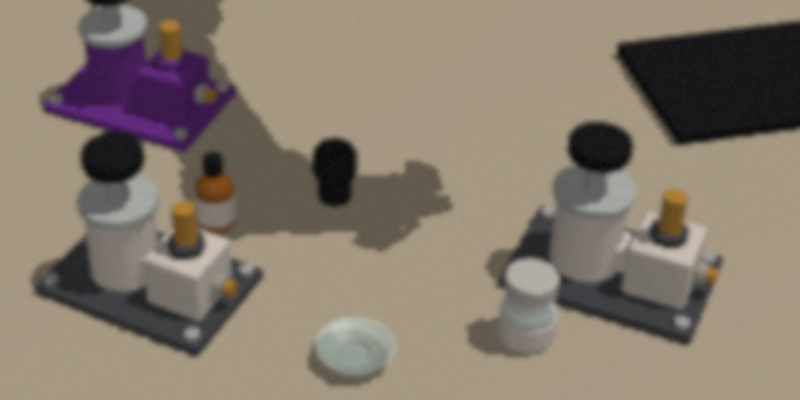

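The pin at crop (673,215) now stands as tall as the neighbour's at (184,225). The cap is back up at (600,147), and the jar, bottle, eyepiece and dish haven't moved.

```bash
python3 -c "
from cell import ctrl
print(ctrl.finish_job())"
```

```text
the job is handed in; nothing more can be done
None
```

The pump's pin is fully out and the job is handed in at about 11 s of the 51 s allowed. I pressed its plunger with the closed fingertips in four full strokes. Each reached the bottom stop, with the fingertips at z≈102 mm and about 29 N on the tool. I then let the cap spring back up and moved the arm clear.

**Last checks:**
- **Pin and cap:** The final picture shows the pin as tall as the neighbour's. The cap is up, with its top measured at 131 mm where 128 mm is expected.
- **Bystanders:** The jar, bottle, eyepiece and dish are within a few mm of where they started, which is measurement noise.
- **Clear of everything:** The arm touches nothing, with a force reading of about 0 N.

**What was off:**
- **First stroke:** It landed about 7 mm off the cap's centre but still on the cap, and I re-centred for the rest.
- **Cap position:** The scene and top cameras disagreed by up to 15 mm on the cap's position, so I used the wrist camera's measurement.

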